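Release the interlocked range selector of a bench test set

ROBOT

A 7-joint arm with a two-finger parallel gripper is mounted at the origin on the work surface. World frame = base frame: x ahead of the robot, y to its left, z up, the work surface at z = 0. Lengths are in m, angles in rad, forces in N, time in s.
With the tool pointing down it reaches from about 0.4 to 0.85 m from the base axis. Payload 6.9 kg.
Tool frame: the origin (TCP) lies midway between the tips of the shut fingers; the grasp point (between the pads) lies behind it (ctrl.pinch_z is the z of the grasp point in the tool frame, in m); z points along the fingers, y is the line along which they close (so a half turn about z gives the same grasp; the last joint's range is limited). The gripper opens to 85 mm and grips with 20 to 120 N. Pads are 22 mm wide; open, the fingers measure 114 mm over their backs; the gripper's body (76 mm by 85 mm) begins 54 mm behind the grasp point. The pads swing forward as they close: fully open they stand 13 mm farther back than shut.
Start: joints at [-1.202, 0.507, -0.238, 1.5, 0.126, 1.149, -0.155], TCP at [0.162, 0.604, 0.231] pointing down, gripper open.
Joint ranges: [-3.08, 3.08], [-0.24, 2.05], [-1.43, 1.35], [0, 2.5], [-1.52, 4.66], [0.17, 1.96], [-2.89, 2.89]. Speed limits (rad/s): [2.39, 2.39, 3.14, 3.14, 3.14, 3.14, 3.14].

INTERFACE

Orientations are given as a unit quaternion [w, x, y, z].
In Python, from station import ctrl, get_state, vision, ticket, models gives the robot as it stands. Calls block until the motion is done:
- ctrl.movep(position, orientation): joint-space move of the TCP to a pose.
- ctrl.movel(position, frame=None, max_speed=0.15): straight line of the TCP; frame=None keeps the orientation; max_speed is the mean speed in m/s.
- ctrl.set_joints(angles): joint-space move.
- ctrl.ungrasp() and ctrl.close_gripper(force=None): open the fingers fully, or close them until they stop; force is the grip in N (None keeps the last).
- ctrl.pause(seconds).
- ctrl.ik(position, orientation): joint angles nearest the present ones, or None.
- get_state(): the state.
- vision.grab_frame(name): name is "side" or "top" or "wrist"; returns (picture, depth): 400x640x3 uint8, blue, green, red; 400x640 float32, m along the optical axis (not along the pixel's ray), 0 where there is no reading.
- vision.camera_info(name): a dict with "mtx" (3x3 intrinsics, pixels), "dist_coeffs" ([k1, k2, p1, p2, k3] as OpenCV has them; the pictures are not rectified), "R" (3x3) and "t" (3): a world point X has camera coordinates R X + t; the wrist camera has in their place "hand_eye" (4x4, takes a point from camera to tool coordinates, whose origin is the TCP and whose axes are the flange's). Camera axes: x right, y down, z forward; pixel columns grow to the right and rows downward; lengths in m; the calibration is good to about 2 mm. A picture is of the moment at which its call begins: read the wrist's pose just before it. camera_info takes no time and is no camera call.
A pose or a line that the arm cannot do raises ctrl.Unreachable and nothing moves.
- ticket.close_job(): hands the job in; it is judged then, once.
Trained networks look in the newest picture that a camera, given by its name, has taken for a name from the list of things; names that differ only in an ending like _2 or _b are one class to them, and where a whole thing is asked for, a point or a joint stands for the part that bears it (a point fixed in the world has none). Each returns a list of dicts, best first, with "p" (0 to 1); they miss things now and then, are a little off and sometimes report something else, mostly with a low value. They report only what shows in the picture. A call takes as long as a camera call.
- models.recognise(camera, target): "point" ([column, row] in pixels, amid what is visible of it).
- models.masks_of(camera, target): "mask" (400x640 bool, what is visible of it) and "point" ([column, row] in pixels, amid what is visible of it).
The state is a dict: "time": time; "qpos": joint angles; "qd": joint speeds; "tau": joint torques, N m; "tcp_pos": TCP position; "eef_rot": TCP orientation; "contact_force": force on the tool from outside, world axes, zero at the start; "wrist_torque": the same for the moment, N m; "width": finger opening in m; "gripper_force": force on a finger pad.
Only numpy, scipy, OpenCV 4.12 (cv2) and the standard library are available. Lean on these libraries where they do the work, as an engineer would, in place of code of your own. Each camera call takes 0.05 s, during which the arm holds its last target. There are 200 camera calls.

TASK

Get the test set ready for measuring: turn its isolator handle fully clockwise to its stop, which draws the locking bolt out of the selector's disc, and then turn the range selector fully clockwise to its stop. Leave both handles there and let go.

Things in the scene. Friction and masses are not known exactly. Their poses are not given: they have to be found in the camera images.
- isolator_grip (a point): Isolator: the longer black bar handle, 74 mm long, 16 wide, upright sides, 93 to 133 mm above the bench, white line towards its nose, on a dark round skirt (radius 30 mm, top at 93 mm). Point on its upright turning axis, 118 mm above the bench; x along the bar to the nose, z up, turning with it. Nose at joint 0: to the case's near side (-x); at the stop: to the left (+y).
- isolator (a joint): Isolator angle, rad, 0 to 1.4 (stop), grows clockwise seen from above; starts at 0 to 0.3. Turns with about 0.15 N m, stays where left. It draws a flat steel bolt to the left along the panel: at 0 its tip lies 12 mm deep in the notch of the selector's disc; clear from about 1.0 rad on. Both handles are on top of a grey fixed case, 240 x 360 mm, 80 high, aluminium panel, 160 mm between axes.
- selector_grip (a point): Range selector: the shorter black bar handle, 46 mm long, 14 wide, upright sides, 93 to 133 mm above the bench, white line towards its nose, over a bright steel disc (radius 40 mm, one notch, top at 88 mm). Point on its upright turning axis, 118 mm above the bench; x along the bar to the nose, z up, turning with it. Nose at joint 0: towards the isolator; at the stop: to the case's far side.
- selector (a joint): Selector angle, rad, 0 (parked, at the start) to 1.4 (stop), grows clockwise seen from above. The bolt holds it within 0.1 rad of 0 until the isolator is turned; then it turns with about 0.15 N m and stays where left; its disc then keeps the bolt out. Within 65 mm of either axis only the bolt and its guides rise above the panel, by 11 mm. The green box with round dials is not part of the job.

How it is judged:
On the way, in this order (a step that is already met when the one before it is completed fails the run):
1. the isolator is turned to its stop while the selector is still parked (value of joint isolator above 1.2 rad and value of joint selector below 0.2 rad), for 0.2 s.
2. the selector is turned to its stop (value of joint selector above 1.2 rad), for 0.2 s.
At the end, for the whole second after the job is handed in: The isolator and the selector both stand within 0.2 rad (11 degrees) of their clockwise stops at 1.4 rad, the isolator having been turned first, and both are let go (value of joint each of isolator, selector above 1.2 rad); the robot touches nothing.
It also fails if it takes over 48 s, if anything falls off the work surface, if the arm or the gripper's body presses on something with over 40 N, if the wrist force passes 120 N, or if a joint passes its speed limit or range.

## Working session

There is one attempt and no reset: what is moved stays moved. The work goes in short steps, each a Python script; the robot and the scene stay as the last script left them, time stands still between calls to the robot, and variables do not carry over. Pictures are saved under pics/ and viewed, at most 10 in all, crops included, and the job is handed in when it is done.

```bash
mkdir -p pics
cat > h.py <<'E'
import numpy as np, cv2
from station import ctrl, get_state, vision, ticket, models
def w(cam,uv,z):
    "pixels -> world points on plane height z (fixed camera)"
    c=vision.camera_info(cam);R=np.array(c["R"]);t=np.array(c["t"])
    n=cv2.undistortPoints(np.array(uv,float).reshape(-1,1,2),np.array(c["mtx"]),np.array(c["dist_coeffs"])).reshape(-1,2)
    d=np.c_[n,np.ones(len(n))]@R; o=-R.T@t
    return o+d*((z-o[2])/d[:,2])[:,None]
def bar(cam,name,z=.133):
    vision.grab_frame(cam)
    out=[]
    for r in models.masks_of(cam,name):
        v,u=np.nonzero(r["mask"])
        P=w(cam,np.c_[u,v],z)[:,:2].astype(np.float32)
        out.append((r["p"],r["point"],len(u),cv2.minAreaRect(P)))
    return out
E
python3 - <<'E'
from h import *
for c in("top","side"):
    im,d=vision.grab_frame(c); cv2.imwrite(f"pics/{c}.png",im)
    i=vision.camera_info(c);print(c,-np.array(i["R"]).T@i["t"])
    for n in("isolator_grip","selector_grip"):print(n,bar(c,n))
print(ctrl.pinch_z,get_state())
E
```

```text
top [ 0.38580238 -0.0020867   1.05131979]
isolator_grip []
selector_grip [(0.6, [440.2, 189.6], 783, ((0.5491362810134888, -0.28615322709083557), (0.07525058090686798, 0.07675233483314514), 85.74342346191406))]
side [ 0.12767594 -0.64897813  0.66568423]
isolator_grip [(0.62, [385.8, 232.6], 1025, ((0.5756183862686157, -0.16763663291931152), (0.09218946099281311, 0.07932773232460022), 48.869178771972656))]
selector_grip [(0.79, [425.0, 298.0], 1491, ((0.5339537262916565, -0.3250640332698822), (0.09631028771400452, 0.07414806634187698), 18.91753578186035))]
-0.0187 {'time': 0.5, 'qpos': array([-1.20251533,  0.5075272 , -0.23757431,  1.50024391,  0.1257029 ,
        1.14891113, -0.15481032]), 'qd': array([ 6.61998834e-04,  4.60019418e-04,  2.70735217e-03, -1.20911731e-03,
       -1.27019002e-05,  1.95746880e-03, -6.08565399e-04]), 'tau': array([ 6.19506627e-04, -6.19846129e+01, -2.18275934e+00, -2.49771559e+01,
        1.38157932e-02,  3.01806052e-03, -5.32823449e-06]), 'tcp_pos': array([0.16238487, 0.60349745, 0.23124199]), 'eef_rot': array([-3.03333564e-06,  1.31037712e-01,  9.91377383e-01, -5.59532231e-05]), 'contact_force': array([0.64408113, 1.04661395, 0.07998654]), 'wrist_torque': array([ 0.00894563,  0.00931781, -0.05716899]), 'gripper_force': 0.0, 'width': 0.08539029142927156}
```

View pics/top.png

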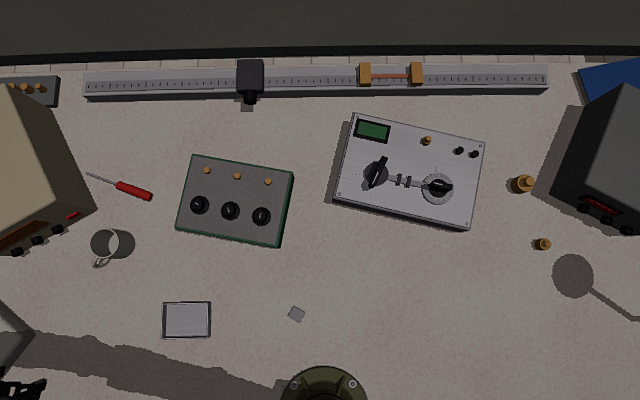

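View pics/side.png

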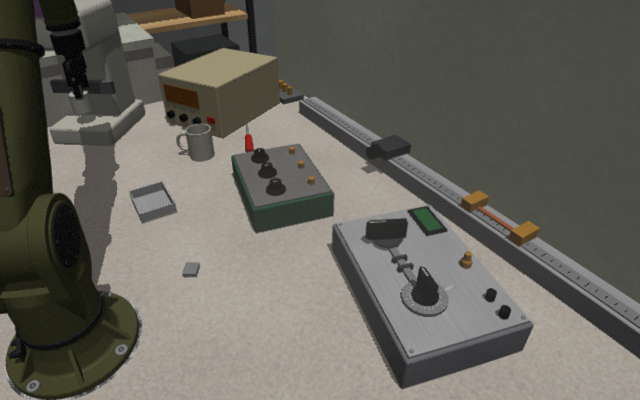

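The top view shows the isolator near (377,172), the selector near (438,188) and the bolt between them. The side view agrees, with the handles at (386,230) and (425,290). Next I'll go above the case for a closer look with the wrist camera.

```bash
cat >> h.py <<'E'
from scipy.spatial.transform import Rotation as Ro
def down(a):
    "tool z down, tool y (closing line) at world angle a"
    y=np.array([np.cos(a),np.sin(a),0]);z=np.array([0,0,-1.]);x=np.cross(y,z)
    return Ro.from_matrix(np.c_[x,y,z]).as_quat(scalar_first=True)
def ang(q): 
    m=Ro.from_quat(q,scalar_first=True).as_matrix();return np.arctan2(m[1,1],m[0,1])
def wristcam():
    s=get_state();T=np.eye(4);T[:3,:3]=Ro.from_quat(s["eef_rot"],scalar_first=True).as_matrix();T[:3,3]=s["tcp_pos"]
    im,d=vision.grab_frame("wrist");c=vision.camera_info("wrist")
    return im,d,T@np.array(c["hand_eye"]),np.array(c["mtx"]),np.array(c["dist_coeffs"])
def ww(uv,z,C,K,D):
    n=cv2.undistortPoints(np.array(uv,float).reshape(-1,1,2),K,D).reshape(-1,2)
    d=np.c_[n,np.ones(len(n))]@C[:3,:3].T;o=C[:3,3]
    return o+d*((z-o[2])/d[:,2])[:,None]
def ortho(im,C,K,D,z,cx,cy,half=.16,px=2500):
    "rectified top view of plane z; up = +x, left = +y"
    n=int(2*half*px);g=(np.arange(n)+.5)/px-half
    X=np.stack([*np.meshgrid(g,g)],-1); P=np.c_[(cx-X[...,1]).ravel(),(cy-X[...,0]).ravel(),np.full(n*n,z)]
    Ci=np.linalg.inv(C);uv,_=cv2.projectPoints(P,cv2.Rodrigues(Ci[:3,:3])[0],Ci[:3,3],K,D)
    m=uv.reshape(n,n,2).astype(np.float32);return cv2.remap(im,m[...,0],m[...,1],cv2.INTER_LINEAR)
E
python3 - <<'E'
from h import *
print(w("top",[[377,172],[438,188]],.12))
s=get_state();print(ang(s["eef_rot"]))
p=s["tcp_pos"]; ctrl.movel([p[0],p[1],.36])
best=None
m=w("top",[[405,180]],.1)[0]
for a in(1.2,1.57,2,-1.57,0,3.14):
    q=ctrl.ik([m[0]-.06,m[1],.36],down(a))
    if q is not None: 
        print(a,np.round(q,2)); k=np.abs(q-s["qpos"]).max()
        if best is None or k<best[0]: best=(k,q)
ctrl.set_joints(best[1])
s=get_state();im,d,C,K,D=wristcam();print(s["time"],s["tcp_pos"],C[:3,3],ang(s["eef_rot"]))
np.savez("wr.npz",im=im,d=d,C=C,K=K,D=D)
cv2.imwrite("pics/w1.png",im)
for n in("isolator_grip","selector_grip"):
    for r in models.masks_of("wrist",n): print(n,r["p"],r["point"],r["mask"].sum(),ww([r["point"]],.118,C,K,D))
E
```

```text
[[ 0.5951942  -0.14359539  0.12      ]
 [ 0.55234467 -0.29137123  0.12      ]]
1.307965035539941
1.2 [-0.17  0.42  0.84  1.44 -0.31  1.42  1.87]
1.57 [-0.17  0.42  0.84  1.44 -0.31  1.42  2.25]
2 [-0.17  0.42  0.84  1.44 -0.31  1.42  2.67]
-1.57 [-0.2   0.43  0.89  1.44 -0.34  1.43 -0.87]
0 [-0.19  0.43  0.87  1.44 -0.33  1.42  0.69]
3.14 [ 1.1   0.61 -1.42  1.42  0.6   1.6   2.88]
4.6333 [ 0.51838731 -0.21493832  0.35984205] [ 0.51936148 -0.13984283  0.50361837] 0.0017468874030562474
isolator_grip 0.83 [378.1, 111.0] 2034 [[ 0.59446666 -0.14537494  0.118     ]]
selector_grip 0.76 [341.9, 219.9] 2168 [[ 0.55345851 -0.28947042  0.118     ]]
```

View pics/w1.png

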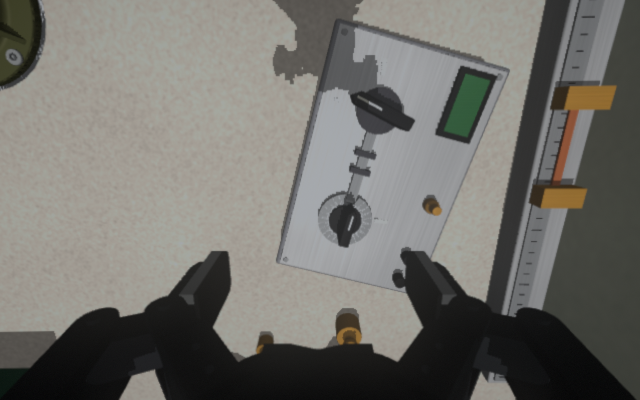

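The wrist view (right = +x, up = +y) shows the isolator bar running from (352,93) to (413,125) and the selector at (344,220), with its disc notch at the top. I'll rectify it for exact values.

Run:
```python
from h import *
f=np.load("wr.npz");im,C,K,D=[f[k] for k in("im","C","K","D")]
cn=ww([[338,20],[508,70],[405,293],[278,263]],.08,C,K,D);print(cn)
A=ortho(im,C,K,D,.133,.5945,-.145,.05,4000);B=ortho(im,C,K,D,.133,.5535,-.2895,.05,4000)
A2=ortho(im,C,K,D,.093,.5945,-.145,.05,4000);B2=ortho(im,C,K,D,.088,.5535,-.2895,.05,4000)
o=np.vstack([np.hstack([A,B]),np.hstack([A2,B2])]);o=cv2.convertScaleAbs(o,alpha=1.8)
o=cv2.resize(o,(600,600))  # not larger than limit below
for i in range(0,600,30): cv2.line(o,(i,0),(i,4),(0,0,255),1);cv2.line(o,(0,i),(4,i),(0,0,255),1)
for x in(150,450):
  for y in(150,450): cv2.drawMarker(o,(x,y),(0,0,255),0,10)
cv2.imwrite("pics/o1.png",o)
```

```text
[[ 0.54497954 -0.03757591  0.08      ]
 [ 0.76670349 -0.09553038  0.08      ]
 [ 0.66316683 -0.43189405  0.08      ]
 [ 0.45730475 -0.37743113  0.08      ]]
```

View pics/o1.png

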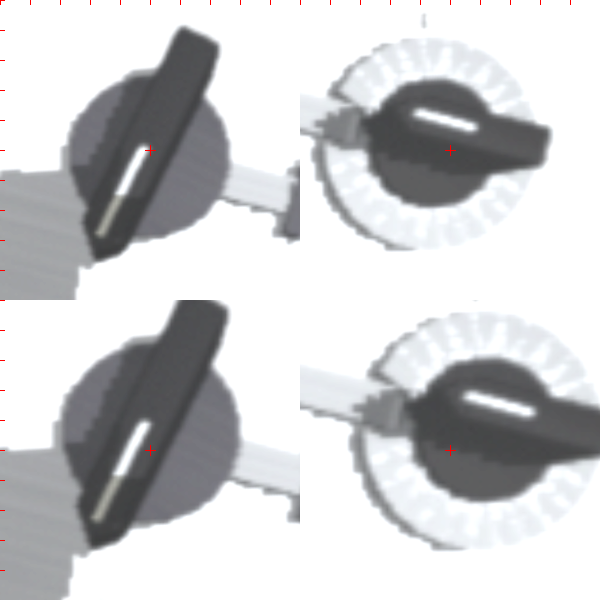

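Isolator axis is about (0.5995, -0.145) and selector axis about (0.560, -0.301). They are 161 mm apart (160 given), the case yaw is -14.3° by both axes and edge, and the isolator starts at about 0.22 rad. All of this is consistent, so I'll grasp and turn the isolator.

```bash
cat >> h.py <<'E'
def show(t):
    s=get_state();print(t,round(s["time"],2),"tcp",np.round(s["tcp_pos"],4),"a",round(np.degrees(ang(s["eef_rot"])),1),"w",round(s["width"],4),"F",np.round(s["contact_force"],1),"M",np.round(s["wrist_torque"],2))
def grasp(x,y,a,z=.101):
    ctrl.movep([x,y,.20],down(a));show("above")
    ctrl.movel([x,y,z]);show("down")
    ctrl.close_gripper(50);show("closed")
def turn(rad,n=5):
    q=np.array(get_state()["qpos"])
    for k in range(1,n+1):
        r=q.copy();r[6]-=rad*k/n;ctrl.set_joints(r);show("turn")
E
python3 - <<'E'
from h import *
grasp(.5995,-.145,np.radians(62.9))
turn(np.radians(152.9-85.5+2))
cv2.imwrite("pics/t1.png",vision.grab_frame("side")[0][130:400,260:600])
E
```

```text
above 5.64 tcp [ 0.5995 -0.146   0.2007] a 62.7 w 0.0857 F [0.7 0.4 0.2] M [-0.01 -0.02  0.01]
down 6.45 tcp [ 0.6001 -0.1456  0.1021] a 62.9 w 0.0851 F [ 0.  -0.7 -0.2] M [-0.03  0.   -0.02]
closed 7.08 tcp [ 0.5992 -0.1457  0.1014] a 62.9 w 0.0155 F [-2.4 -1.3  4.5] M [-0.23  0.48  0.03]
turn 7.42 tcp [ 0.5992 -0.1458  0.1014] a 49.2 w 0.015 F [-0.9 -0.9  2.1] M [ 0.02  0.15 -0.13]
turn 7.77 tcp [ 0.5992 -0.1458  0.1014] a 35.5 w 0.0154 F [-1.4 -0.5  2.1] M [-0.12  0.15 -0.14]
turn 8.11 tcp [ 0.5992 -0.1458  0.1014] a 21.7 w 0.0152 F [-1.4 -1.3  2.2] M [-0.1   0.15 -0.13]
turn 8.45 tcp [ 0.5992 -0.1458  0.1014] a 7.8 w 0.0153 F [-2.4 -0.5  2.5] M [-0.15  0.2  -0.11]
turn 8.79 tcp [ 0.5992 -0.1458  0.1014] a -6.0 w 0.0153 F [-2.7 -2.2  2.4] M [-0.36  0.33  0.81]
```

View pics/t1.png

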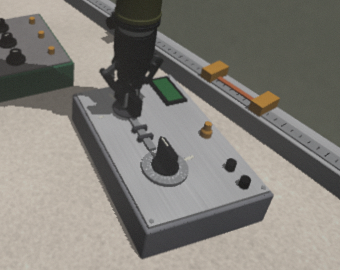

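The moment jumped to 0.8 N m at -6°, where the stop should be. I'll release, rise and check the isolator while moving over the selector.

Run:
```python
from h import *
ctrl.pause(.3);show("held");ctrl.ungrasp();show("open")
p=get_state()["tcp_pos"];ctrl.movel([p[0],p[1],.22])
ctrl.movep([.52,-.25,.36],down(0))
im,d,C,K,D=wristcam();show("look")
A=ortho(im,C,K,D,.133,.5995,-.145,.05,4000);B=ortho(im,C,K,D,.088,.560,-.301,.05,4000)
o=cv2.convertScaleAbs(np.hstack([A,B]),alpha=1.6)
for x in(200,600): cv2.drawMarker(o,(x,200),(0,0,255),0,16)
cv2.imwrite("pics/o2.png",o)
```

```text
held 9.14 tcp [ 0.5992 -0.1458  0.1014] a -6.4 w 0.0155 F [-2.1 -1.6  3.4] M [-0.41  0.4   1.11]
open 9.82 tcp [ 0.5992 -0.1457  0.1014] a -6.5 w 0.0856 F [-0.8  0.5 -0.1] M [0.06 0.03 0.08]
look 11.61 tcp [ 0.5209 -0.2478  0.3578] a 0.1 w 0.0849 F [ 0.2  0.4 -0.3] M [ 0.02 -0.05  0.03]
```

View pics/o2.png

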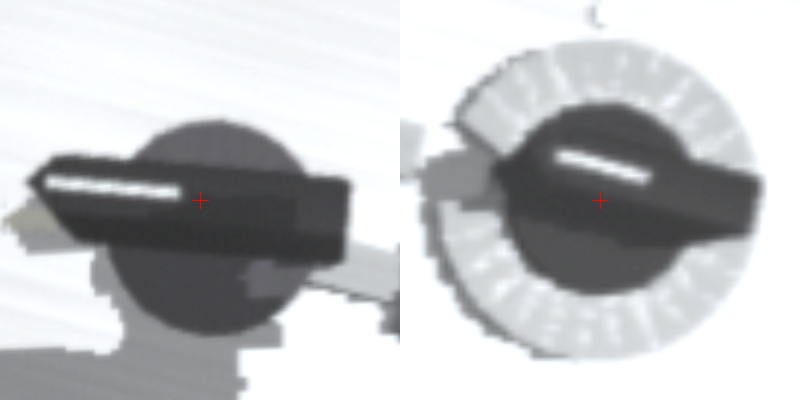

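The isolator nose is at about 86° (≈1.39 rad), and the selector disc is centred on the marker (600,200). Now I'll turn the selector.

Run:
```python
from h import *
grasp(.560,-.301,np.radians(-15.5))
turn(np.radians(-15.5+94.5+2.5))
ctrl.pause(.3);show("held");ctrl.ungrasp();show("open")
p=get_state()["tcp_pos"];ctrl.movel([p[0],p[1],.22])
ctrl.movep([.52,-.25,.36],down(0))
im,d,C,K,D=wristcam();show("look")
A=ortho(im,C,K,D,.133,.5995,-.145,.05,4000);B=ortho(im,C,K,D,.133,.560,-.301,.05,4000)
cv2.imwrite("pics/o3.png",cv2.convertScaleAbs(np.hstack([A,B]),alpha=1.6))
```

```text
above 12.33 tcp [ 0.5606 -0.3005  0.2004] a -15.4 w 0.0851 F [ 0.5  0.6 -0. ] M [-0.03  0.01  0.01]
down 13.14 tcp [ 0.5607 -0.3015  0.1025] a -15.5 w 0.0858 F [-0.5  0.2  0.1] M [-0.01  0.01  0.02]
closed 13.79 tcp [ 0.5588 -0.3006  0.1013] a -15.5 w 0.0131 F [-4.2  1.4  5.9] M [0.45 0.89 0.06]
turn 14.17 tcp [ 0.5587 -0.3006  0.1013] a -31.6 w 0.0137 F [-0.8  0.8  0.8] M [ 0.01 -0.01 -0.19]
turn 14.54 tcp [ 0.5587 -0.3006  0.1013] a -47.7 w 0.0133 F [-0.4  0.7  1.1] M [ 0.01  0.07 -0.11]
turn 14.92 tcp [ 0.5587 -0.3006  0.1013] a -64.0 w 0.0135 F [-0.9  0.2  2.3] M [ 0.05  0.14 -0.08]
turn 15.29 tcp [ 0.5587 -0.3006  0.1013] a -80.3 w 0.0134 F [-1.7  1.3  2.1] M [-0.02  0.25 -0.14]
turn 15.67 tcp [ 0.5587 -0.3006  0.1013] a -96.5 w 0.0137 F [-2.4  0.7  2.9] M [-0.05  0.47  0.89]
held 15.97 tcp [ 0.5587 -0.3006  0.1013] a -96.9 w 0.0131 F [-2.5  0.4  3.9] M [-0.01  0.56  1.05]
open 16.66 tcp [ 0.5588 -0.3006  0.1013] a -97.0 w 0.0852 F [ 0.1 -0.1  0.7] M [-0.01 -0.01 -0.01]
look 18.92 tcp [ 0.5199 -0.25    0.359 ] a -0.1 w 0.0853 F [-0.5  0.2 -0.4] M [-0.03 -0.03 -0.04]
```

View pics/o3.png

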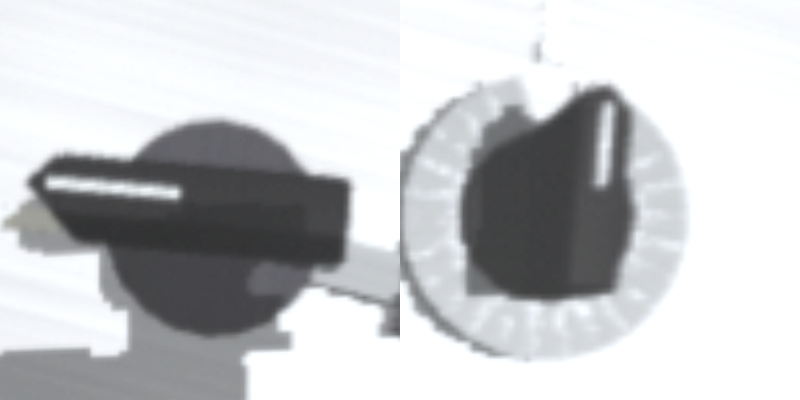

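The isolator nose points left at about 86° (line (45,182)–(180,192)). The selector nose points to the far side at about -4° (line (608,102)–(600,185)). Both are at their stops and the gripper is clear.

```bash
python3 -c "
from h import *
print(ticket.close_job())"
```

```text
the job is handed in; nothing more can be done
None
```

I turned the isolator and then the selector clockwise to their stops, let go of both and handed the job in at about 19 s; the last wrist picture shows both at about 1.4 rad, but no verdict came back.

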